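Put the scrubbing brush up to dry

ROBOT

A 6-joint arm with a two-finger parallel gripper is mounted at the origin on a cart in front of the work surface, level with it; the furniture and walls round the work are solid. World frame = base frame: x ahead of the robot, y to its left, z up, the work surface at z = 0. Lengths are in mm, angles in rad, forces in N, time in s.
With the tool pointing down it reaches from about 150 to 775 mm from the base axis. Payload 6.1 kg.
Tool frame: the origin (TCP) lies between the finger pads; the fingertips stand 14 mm ahead of it and the grasp point (between the pads) lies 5 mm behind it (r.tips_ahead is the distance from the TCP to the fingertips, in mm); y points along the fingers, z is the direction in which the jaws open and shut, and the axes are right-handed (so a half turn about y gives the same grasp; the last joint's range is limited). The gripper opens to 85 mm and grips with 20 to 120 N. Pads are 22 mm wide; open, the fingers measure 114 mm over their backs; the gripper's body (76 mm by 85 mm) begins 54 mm behind the grasp point. The pads swing forward as they close: fully open they stand 13 mm farther back than shut.
Start: joints at [1.317, 0.126, -0.04, 1.405, 0, 1.571], TCP at [131.813, 508.167, 212.595] pointing down, gripper open.
Joint ranges: [-2.72, 2.72], [-0.95, 1.95], [-1.27, 1.35], [-1.78, 2.02], [-1.46, 1.47], [-3.14, 3.14]. Speed limits (rad/s): [2.39, 2.39, 3.01, 3.14, 3.14, 3.14].

INTERFACE

Orientations are given as a unit quaternion [w, x, y, z].
In Python, from rig import r, get_image, camera_params, job, models gives the robot as it stands.
- The arm moves only by the tool carry_out, never from a script. Its argument "plan" is a list that holds one entry, the list of rows, each a list of 4 numbers: the shift along the tool's x, y, z in cm, then the turn about the tool's y in degrees. In form: [[[dx, dy, dz, twist], ...]]. A call has 1 to 20 rows; each row shifts and turns the commanded pose from where the row before left it, along the tool's axes as they then stand; what a row does not reach is not made up. A row lasts 1/8 s, in which the tool goes at most 62.5 mm and 10.7 degrees, less where a joint would pass 70% of its speed; a pose out of reach is approached as far as the arm can. A call with a gripper value outside its range is refused whole. "claw" is the finger opening in cm, from 0 to 8.54, set as the call begins (left out, the last holds). The fingers move at their own pace and stop on an object; "newtons" is the grip in N (left out, the last holds). Time passes only in rows, so rows that do not move let the fingers close. It gives the time, the measured TCP pose, the force and the opening at its end, in the units of the state.
- r.get_state(): the state, without advancing time (a new reading comes with each control period).
- get_image(name): name is "side" or "top"; returns (picture, depth): 480x640x3 uint8, red, green, blue; 480x640 float32, mm along the optical axis (not along the pixel's ray), 0 where there is no reading.
- camera_params(name): a dict with "fx", "fy", "cx", "cy" (pixels), "extrinsics" (4x4, takes a point from camera to world coordinates). Camera axes: x right, y up, looking along -z (the intrinsics and any distortion apply to the point x, -y, -z); pixel columns grow to the right and rows downward; lengths in mm; the calibration is good to about 2 mm. A picture is of the moment at which its call begins. camera_params takes no time and is no camera call.
- job.job_done(): hands the job in, once; it reports no verdict.
Trained networks look in the newest picture that a camera, given by its name, has taken for a name from the list of things; names that differ only in an ending like _2 or _b are one class to them, and where a whole thing is asked for, a point or a joint stands for the part that bears it (a point fixed in the world has none). Each returns a list of dicts, best first, with "score" (0 to 1); they miss things now and then, are a little off and sometimes report something else, mostly with a low value. They report only what shows in the picture. A call takes as long as a camera call.
- models.look_for(target, camera): "box" ([centre column, centre row, width, height] in pixels, round what is visible of it).
- models.landmark_of(target, camera): "position" ([column, row] in pixels: a listed point, or the origin of a listed thing).
The state is a dict: "t": time; "joints": joint angles; "joint_velocities": joint speeds; "joint_torque": joint torques, N m; "tool_pos": TCP position; "tcp_rot": TCP orientation; "ft_force": force on the tool from outside, world axes, zero at the start; "ft_torque": the same for the moment, N m; "width": opening from 0.0 (shut) to 1.0 (fully open).
Only numpy, scipy, OpenCV 4.12 (cv2) and the standard library are available. Lean on these libraries where they do the work, as an engineer would, in place of code of your own. Each camera call takes 0.05 s, during which the arm holds its last target.

TASK

Put the wooden scrubbing brush up to dry on the taller of the two wire racks: bristles down, lying squarely across both bars, centred on the rack, and let go of it there.

Things in the scene. Friction and masses are not known exactly. Their poses are not given: they have to be found in the camera images.
- brush_mid (a point): Loose brown wooden scrubbing brush, bristles down on the worktop, 57 (its x) x 150 (its y, lengthwise) x 43 mm high (z up), 0.12 kg. This point is its centre, 21.5 mm above the bristle tips. The wooden block is the upper 20 mm, gripped across its 57 mm width; the bristles below act as a solid, flat underneath, 56 x 138 x 24 mm high.
- tall_rack_top (a point): Taller of two steel wire racks; it cannot move. Two level 8 mm round bars run along its x, 80 mm apart (y = +-40), straight for 128 mm, their ends turned up 14 mm; four legs under the bars. This point is the rack's centre, midway between the bars, level with their tops, 100 mm above the worktop; z up. A brush square across the bars lies along its y, either way round.
- low_rack_top (a point): The lower rack, the same but for its height: bar tops 45 mm above the worktop; point and axes as for the taller one. The brush does not belong here.

How it is judged (in metres and radians):
At the end, for the whole second after the job is handed in: The brush rests still, bristles down (tilt under 0.15 rad), on both bars of the taller rack: its centre within 25 mm of the rack's centre along the bars, within 20 mm across them and 15 to 28 mm above the bar tops, its length square to the bars within 15 degrees (x of brush_mid in the frame of tall_rack_top between -0.025 and 0.025 m and y of brush_mid in the frame of tall_rack_top between -0.02 and 0.02 m and z of brush_mid in the frame of tall_rack_top between 0.015 and 0.028 m and angle between brush_mid's own z axis and vertical below 0.15 rad and angle between the y axis of brush_mid and the y axis of tall_rack_top, either way round below 0.26 rad and linear speed of brush below 0.02 m/s); the robot touches nothing.
It also fails if it takes over 38 s, if anything falls off the work surface, if the arm or the gripper's body presses on something with over 40 N, if the wrist force passes 120 N, or if a joint passes its speed limit or range.

## Working session

There is one attempt and no reset: what is moved stays moved. The work goes in short steps, Python scripts to look and compute and a tool call to move; the robot and the scene stay as the last step left them, time stands still between calls to the robot, and variables do not carry over. Pictures are saved under pics/ and viewed, and the job is handed in when it is done.

Besides the shell and the picture viewer there is one more tool, called after "Request:" by a JSON object that holds its "fn" and its "kwargs". carry_out: Moves the arm, as the interface text tells. Its arguments: {"type":"object","properties":{"plan":{"type":"array"},"claw":{"type":"number"},"newtons":{"type":"number"}},"required":["plan"]}

```bash
mkdir -p pics; cat > h.py <<'E'
import numpy as np,cv2
from rig import r,get_image,camera_params,job,models
def unproj(n,u,v,d):
    p=camera_params(n);E=np.array(p["extrinsics"])
    x=(u-p["cx"])/p["fx"]*d;y=(v-p["cy"])/p["fy"]*d
    return E[:3,:3]@np.stack([x,-y,-np.asarray(d)*1.0]) + E[:3,3].reshape((3,)+(1,)*(np.ndim(d)))
def cloud(n,D):
    v,u=np.mgrid[0:480,0:640]
    p=camera_params(n);E=np.array(p["extrinsics"])
    P=np.stack([(u-p["cx"])/p["fx"]*D,-(v-p["cy"])/p["fy"]*D,-D],-1)
    return P@E[:3,:3].T+E[:3,3]
def ray(n,u,v):
    p=camera_params(n);E=np.array(p["extrinsics"])
    d=E[:3,:3]@np.array([(u-p["cx"])/p["fx"],-(v-p["cy"])/p["fy"],-1]);return E[:3,3],d/np.linalg.norm(d)
def tri(a,b):
    A=np.zeros((3,3));B=np.zeros(3)
    for o,d in(a,b):
        M=np.eye(3)-np.outer(d,d);A+=M;B+=M@o
    X=np.linalg.solve(A,B);return X,[np.linalg.norm(np.cross(X-o,d)) for o,d in(a,b)]
E
python3 - <<'E'
from h import *
np.set_printoptions(suppress=True,precision=2)
for n in("side","top"):
    im,D=get_image(n);cv2.imwrite(f"pics/{n}0.png",im[:,:,::-1]);np.save(n+"0.npy",D);np.save(n+"0i.npy",im)
    p=camera_params(n);print(n,p)
    for t in("brush_mid","tall_rack_top","low_rack_top"):
        print(t,models.look_for(t,n)[:2],models.landmark_of(t,n)[:2])
print(r.get_state())
E
```

```text
side {'fx': 474.0596388229681, 'fy': 474.0596388229681, 'cx': 312.45730938161455, 'cy': 248.6196055355663, 'extrinsics': array([[   0.76,    0.47,   -0.45,   68.35],
       [  -0.65,    0.56,   -0.51, -592.82],
       [   0.01,    0.68,    0.73,  816.06],
       [   0.  ,    0.  ,    0.  ,    1.  ]])}
brush_mid [{'box': [240.1, 215.1, 28.0, 48.4], 'score': 0.91}] [{'position': [240.5, 216.3], 'score': 0.7}]
tall_rack_top [{'box': [303.8, 269.4, 81.1, 88.6], 'score': 0.72}] [{'position': [304.7, 255.1], 'score': 0.87}]
low_rack_top [{'box': [395.1, 342.9, 88.0, 70.0], 'score': 0.9}] [{'position': [392.5, 337.9], 'score': 0.96}]
top {'fx': 503.76945696699624, 'fy': 503.76945696699624, 'cx': 316.7830660008806, 'cy': 238.50096936588312, 'extrinsics': array([[  -0.02,    0.99,   -0.14,  347.16],
       [  -1.  ,   -0.02,   -0.03, -112.68],
       [  -0.03,    0.14,    0.99, 1139.59],
       [   0.  ,    0.  ,    0.  ,    1.  ]])}
brush_mid [{'box': [209.9, 244.8, 59.5, 51.5], 'score': 0.88}] [{'position': [209.8, 242.4], 'score': 0.97}]
tall_rack_top [{'box': [328.8, 238.9, 45.5, 77.2], 'score': 0.77}] [{'position': [325.0, 239.4], 'score': 0.78}]
low_rack_top [{'box': [429.4, 233.9, 66.1, 77.5], 'score': 0.88}] [{'position': [429.1, 234.2], 'score': 0.68}]
{'t': 0.7, 'joints': array([ 1.32,  0.13, -0.04,  1.41, -0.  ,  1.57]), 'joint_velocities': array([-0.,  0.,  0.,  0., -0., -0.]), 'joint_torque': array([  0.  , -43.55,  35.3 ,   0.  ,   0.  ,   0.  ]), 'tool_pos': array([131.81, 508.19, 212.63]), 'tcp_rot': array([ 0.7 , -0.7 ,  0.09, -0.09]), 'ft_force': array([-0.85,  0.45,  0.63]), 'ft_torque': array([ 0.  , -0.01, -0.06]), 'width': 0.9997558822496543}
```

```bash
python3 - <<'E'
from h import *
np.set_printoptions(suppress=True,precision=1)
L={"brush":((240.5,216.3),(209.8,242.4)),"tall":((304.7,255.1),(325,239.4)),"low":((392.5,337.9),(429.1,234.2))}
for k,(s,t) in L.items(): print(k,*tri(ray("side",*s),ray("top",*t)))
for n in("side","top"):
    im=np.load(n+"0i.npy");D=np.load(n+"0.npy");C=cloud(n,D)
    cv2.imwrite(f"pics/{n}z.png",cv2.resize(im[150:390,150:470,::-1],(800,600),interpolation=cv2.INTER_CUBIC))
    b=(D>0)
    print(n,"table z med",np.median(C[...,2][b]))
    # brush top: points z 33..55 near brush
    c=tri(ray("side",*L["brush"][0]),ray("top",*L["brush"][1]))[0]
    m=b&(np.hypot(C[...,0]-c[0],C[...,1]-c[1])<110)&(C[...,2]>30)&(C[...,2]<60)
    P=C[m]; print("brush pts",len(P),np.percentile(P[:,2],[5,50,95]),cv2.minAreaRect(P[:,:2].astype(np.float32)))
    for k,lo in(("tall",85),("low",33)):
        c=tri(ray("side",*L[k][0]),ray("top",*L[k][1]))[0]
        m=b&(np.hypot(C[...,0]-c[0],C[...,1]-c[1])<100)&(C[...,2]>lo)&(C[...,2]<lo+35)
        P=C[m]; print(k,len(P),np.percentile(P[:,2],[5,50,95]) if len(P) else 0, cv2.minAreaRect(P[:,:2].astype(np.float32)) if len(P) else 0)
E
```

```text
brush [500.5 164.2  18.2] [np.float64(0.7875749881814446), np.float64(0.7875749881813845)]
tall [488.2 -97.  104. ] [np.float64(2.041716765131314), np.float64(2.041716765131129)]
low [ 505.5 -325.4   49.7] [np.float64(2.7204882420658554), np.float64(2.7204882420658896)]
side table z med 55.819951238745944
brush pts 996 [35.5 43.7 46.6] ((498.9981689453125, 160.23114013671875), (151.471923828125, 55.76477813720703), 51.054908752441406)
tall 613 [ 91.  100.2 112.9] ((487.8144226074219, -101.19416809082031), (157.86151123046875, 90.054443359375), 2.132810115814209)
low 742 [39.7 44.9 57.9] ((509.2929992675781, -327.989501953125), (89.05986785888672, 157.03604125976562), 65.26629638671875)
top table z med 2.5179367683058445
brush pts 1586 [39.2 43.5 47. ] ((500.9364013671875, 163.01470947265625), (149.00384521484375, 55.953609466552734), 51.10843276977539)
tall 572 [ 96.7 100.6 113.1] ((489.4103088378906, -99.95533752441406), (157.1829071044922, 87.91032409667969), 2.0118842124938965)
low 536 [41.7 45.5 58.1] ((510.268798828125, -326.23236083984375), (88.24049377441406, 156.48243713378906), 65.603515625)
```

View pics/side0.png

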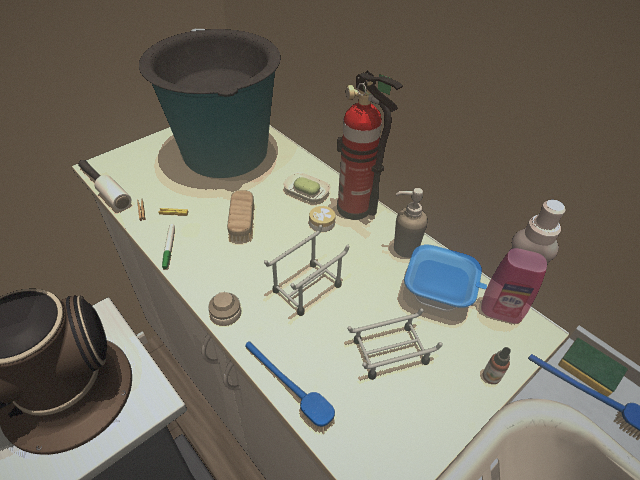

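View pics/top0.png

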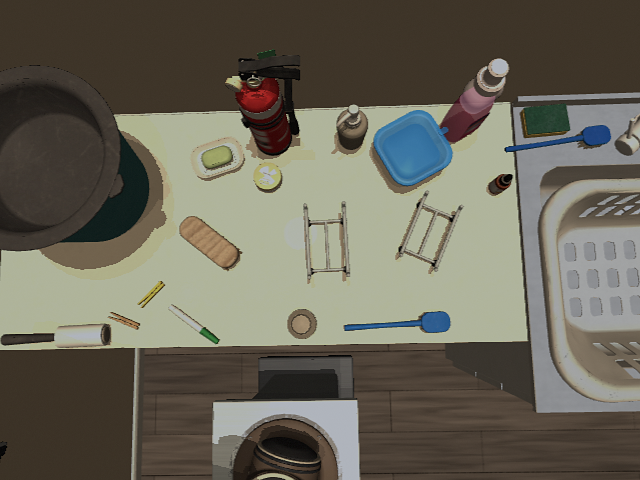

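View pics/topz.png

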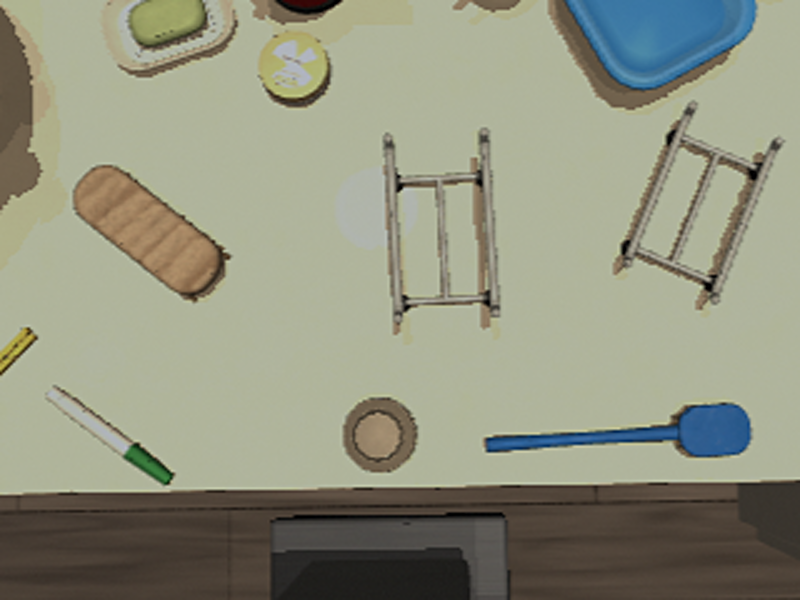

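The side view shows the brush at (240,215), the tall rack at (304,270) and the low rack at (395,343). In the top view they are at (210,243), (327,241) and (429,234). A tall bucket stands beyond the brush. Heights agree with the text (brush top 43.5, tall bars 100, low bars 45). Next I'll check the obstacle extents and the tool axes.

```bash
python3 - <<'E'
from h import *
from scipy.spatial.transform import Rotation as R
np.set_printoptions(suppress=True,precision=3)
s=r.get_state();q=s["tcp_rot"];print(R.from_quat(q,scalar_first=True).as_matrix(),s["tool_pos"],r.tips_ahead)
for n in("side","top"):
    C=cloud(n,np.load(n+"0.npy"));ok=np.load(n+"0.npy")>0
    P=C[ok]
    for nm,(x0,x1,y0,y1) in dict(bucket=(300,900,200,700),ext=(560,800,-60,150),mid=(250,560,-200,220)).items():
        m=(P[:,0]>x0)&(P[:,0]<x1)&(P[:,1]>y0)&(P[:,1]<y1)&(P[:,2]>60)
        Q=P[m]
        if len(Q): print(n,nm,len(Q),np.percentile(Q,[0.5,99.5],axis=0).round(), "minrad",np.percentile(np.hypot(Q[:,0],Q[:,1]),1))
E
```

```text
[[ 0.968  0.     0.251]
 [-0.251  0.     0.968]
 [ 0.    -1.     0.   ]] [131.814 508.192 212.627] 14.0
side bucket 39681 [[303. 205.  63.]
 [823. 665. 417.]] minrad 607.8916919633564
side ext 5305 [[704. -58.  62.]
 [773.  54. 373.]] minrad 704.7023181975609
side mid 703 [[ 409. -148.   61.]
 [ 560.  -56.  116.]] minrad 415.8651705901329
top bucket 34361 [[466. 203.  67.]
 [823. 534. 442.]] minrad 606.3185680251041
top ext 4726 [[705. -58.  64.]
 [772.  62. 375.]] minrad 705.9273584792053
top mid 552 [[ 410. -146.   88.]
 [ 560.  -55.  116.]] minrad 416.7943300047721
```

```bash
python3 - <<'E'
from h import *
np.set_printoptions(suppress=True,precision=3)
for n in("side","top"):
    D=np.load(n+"0.npy");P=cloud(n,D)[D>0]
    P=P[(P[:,2]>60)&(P[:,0]>300)&(P[:,1]>60)]
    for lo,hi in((60,150),(150,250),(250,350),(350,480)):
        Q=P[(P[:,2]>lo)&(P[:,2]<hi)]
        if not len(Q): continue
        d=np.hypot(Q[:,0]-500,Q[:,1]-162); i=d.argsort()[:20][10]; print(n,lo,len(Q),d[i],Q[i], "ymin",np.percentile(Q[:,1],1))
        e=np.abs((Q[:,0]-500)*162/525.6-(Q[:,1]-162)*500/525.6)
E
```

```text
side 60 7218 157.34005920394586 [549.862 311.23  141.392] ymin 166.19594802629314
side 150 12731 142.06727343819355 [552.376 294.06  243.828] ymin 149.26259613940735
side 250 17433 112.84152890744377 [558.516 258.484 279.34 ] ymin 95.74452105931164
side 350 7035 317.20598629535067 [817.206 162.297 366.265] ymin 62.915587440213265
top 60 3516 159.9915251685271 [570.941 305.404 145.579] ymin 103.56438899684602
top 150 17216 145.7850402767675 [544.952 300.682 249.04 ] ymin 82.02735094660567
top 250 13716 114.98575822001814 [556.446 262.178 283.592] ymin 66.96834863039307
top 350 7220 318.97874686417566 [818.823 171.965 361.26 ] ymin 63.99825629977568
```

Request:
{"fn": "carry_out", "kwargs": {"plan": [[[2.9,0,-2.5,0],[2.9,0,-2.5,0],[2.9,0,-2.5,0],[2.9,0,-2.5,0],[2.9,0,-2.5,0],[2.9,0,-2.5,0],[2.9,0,-2.5,0],[2.9,0,-2.5,0],[2.9,0,-2.5,0],[2.9,0,-2.5,0],[2.9,0,-2.5,0],[2.9,0,-2.5,0],[0,0,0,0],[0,0,0,0]]], "claw": 8.5, "newtons": 40}}

```text
t: 2.45
tool_pos: [393.1, 130.5, 212.6]
tcp_rot: [0.701, -0.701, 0.09, -0.09]
ft_force: [1.3, -0.4, -0.9]
width: 1.0
```

Request:
{"fn": "carry_out", "kwargs": {"plan": [[[0,0,0,10.4],[0,0,0,10.4],[0,0,0,10.4],[0,0,0,10.4],[0,0,0,10.4],[0,0,0,10.4],[0,0,0,10.4],[0,0,0,10.4],[0,0,0,10.4],[0,0,0,10.4],[0,0,0,10.4],[0,0,0,0],[0,0,0,0]]]}}

```text
t: 4.08
tool_pos: [393.0, 130.9, 212.7]
tcp_rot: [0.306, -0.306, 0.637, -0.637]
ft_force: [-0.5, -0.1, 0.3]
width: 0.994
```

```bash
cat >> h.py <<'E'
from scipy.spatial.transform import Rotation as R
def to(x,y,z,az):
    s=r.get_state();M=R.from_quat(s["tcp_rot"],scalar_first=True).as_matrix()
    a=np.degrees(np.arctan2(M[1,2],M[0,2]))
    print("t",s["t"],"pos",s["tool_pos"].round(1),"az",a.round(2),"down",M[:,1].round(3),"j",s["joints"].round(2),"F",s["ft_force"].round(1),"w",s["width"])
    print("tool shift cm",(M.T@(np.array([x,y,z])-s["tool_pos"])/10).round(2),"twist",round((a-az+180)%360-180,2))
E
python3 - <<'E'
from h import *
to(500,162,28,-38.9)
E
```

```text
t 4.075 pos [393.  130.9 212.7] az -38.7 down [ 0.  0. -1.] j [ 0.32 -0.08 -0.25  1.4   0.    2.57] F [-0.5 -0.1  0.3] w 0.9938114010079425
tool shift cm [-9.11 18.47  6.41] twist 0.2
```

Request:
{"fn": "carry_out", "kwargs": {"plan": [[[-2.28,0,1.6,0],[-2.28,0,1.6,0],[-2.28,0,1.6,0.2],[-2.28,0,1.6,0],[0,3,0,0],[0,3,0,0],[0,3,0,0],[0,2.5,0,0],[0,0,0,0],[0,0,0,0]]]}}

```text
t: 5.32
tool_pos: [500.9, 161.3, 98.6]
tcp_rot: [-0.304, 0.304, -0.638, 0.638]
ft_force: [-0.1, -0.3, 0.5]
width: 0.996
```

```bash
python3 - <<'E'
from h import *
to(500,162,28,-38.9)
a,_=get_image("side");b,_=get_image("top")
cv2.imwrite("pics/hov.png",np.hstack([cv2.resize(a[130:290,150:350],(400,320)),cv2.resize(b[160:320,110:310],(400,320))])[:,:,::-1])
E
```

```text
t 5.325 pos [500.9 161.3  98.6] az -39.08 down [ 0.001  0.    -1.   ] j [ 0.31  0.15 -0.26  1.16  0.    2.56] F [-0.1 -0.3  0.5] w 0.9958036671134144
tool shift cm [ 0.01  7.06 -0.12] twist -0.18
```

View pics/hov.png

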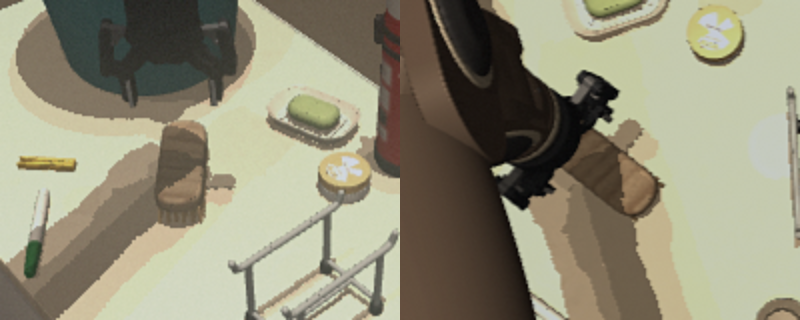

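The hover view shows the jaws square across the brush. The offset matches what projecting the gripper's height predicts, so I'll go down and grip.

Request:
{"fn": "carry_out", "kwargs": {"plan": [[[0,2,-0.1,0],[0,2,0,0],[0,1.5,0,0],[0,1,0,0],[0,0.5,0,0],[0,0,0,0],[0,0,0,0]]]}}

```text
t: 6.3
tool_pos: [500.1, 161.8, 28.1]
tcp_rot: [-0.304, 0.303, -0.639, 0.639]
ft_force: [-0.1, -0.1, -0.7]
width: 0.996
```

Request:
{"fn": "carry_out", "kwargs": {"plan": [[[0,0,0,0],[0,0,0,0],[0,0,0,0],[0,0,0,0],[0,0,0,0],[0,0,0,0],[0,0,0,0],[0,0,0,0],[0,0,0,0],[0,0,0,0]]], "claw": 4.5, "newtons": 40}}

```text
t: 7.55
tool_pos: [499.7, 161.7, 27.6]
tcp_rot: [-0.304, 0.304, -0.639, 0.639]
ft_force: [-0.2, -0.3, 0.4]
width: 0.529
```

```bash
python3 - <<'E'
from h import *
to(500,162,28,-38.9)
E
```

```text
t 7.55 pos [499.7 161.7  27.6] az -39.14 down [ 0. -0. -1.] j [ 0.31  0.19 -0.37  1.   -0.    2.57] F [-0.2 -0.3  0.4] w 0.5289362208074843
tool shift cm [-0.04 -0.04  0.  ] twist -0.24
```

```bash
python3 - <<'E'
from h import *
a,_=get_image("side");b,_=get_image("top")
cv2.imwrite("pics/grip.png",np.hstack([cv2.resize(a[130:290,150:350],(400,320)),cv2.resize(b[160:320,110:310],(400,320))])[:,:,::-1])
E
```

```text
(no output)
```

View pics/grip.png

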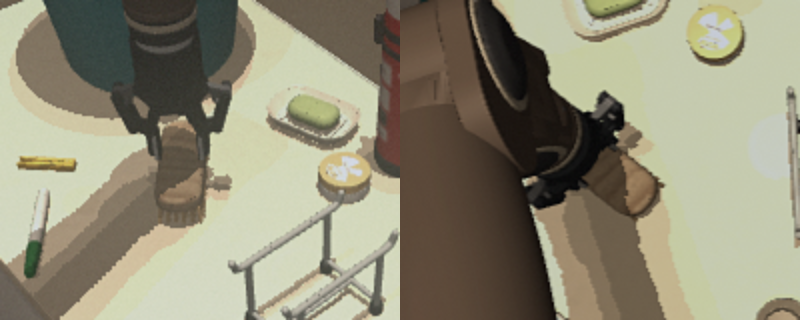

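The fingers stand on both sides of the brush, but the opening reads close to the commanded 4.5 cm rather than the expected 5.7 cm. I'll command a tighter grip and see whether they stop.

Request:
{"fn": "carry_out", "kwargs": {"plan": [[[0,0,0,0],[0,0,0,0],[0,0,0,0],[0,0,0,0],[0,0,0,0],[0,0,0,0]]], "claw": 2.0, "newtons": 50}}

```text
t: 8.4
tool_pos: [499.7, 161.6, 27.6]
tcp_rot: [-0.304, 0.304, -0.639, 0.639]
ft_force: [-0.2, 0.2, -0.6]
width: 0.228
```

```bash
python3 - <<'E'
from h import *
a,D=get_image("side");b,_=get_image("top")
cv2.imwrite("pics/grip2.png",np.hstack([cv2.resize(a[170:250,190:290],(400,320),interpolation=2),cv2.resize(b[200:280,160:260],(400,320),interpolation=2)])[:,:,::-1])
E
```

```text
(no output)
```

View pics/grip2.png

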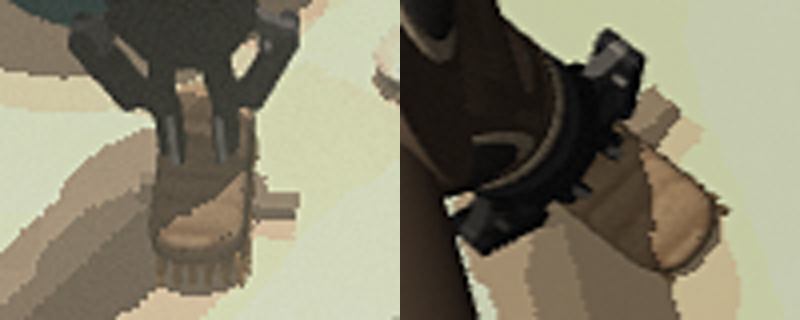

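The fingers closed above the brush, so true tool height and reported height disagree. I'll measure the fingertips in the depth images.

```bash
python3 - <<'E'
from h import *
np.set_printoptions(suppress=True,precision=1)
to(500,162,28,-38.9)
for n in("side","top"):
    a,D=get_image(n);C=cloud(n,D);np.save(n+"g.npy",D);np.save(n+"gi.npy",a)
    if n=="side":
        # column over fingertips: crop px (175,155)->(190+175/4,170+155/4)
        for cc,rr in((174,130),(174,150),(174,162),(174,175),(220,130),(222,150),(222,165),(200,150),(200,200),(210,230)):
            u,v=int(190+cc/4),int(170+rr/4);print(n,u,v,D[v,u],C[v,u],a[v,u])
    else:
        for cc,rr in((620,190),(580,190),(640,200),(680,200),(615,65),(480,230)):
            u,v=int(160+(cc-400)/4),int(200+rr/4);print(n,u,v,D[v,u],C[v,u],a[v,u])
p=camera_params("side");E=np.array(p["extrinsics"])
for z in(14,28,60,90):
    X=E[:3,:3].T@(np.array([499.7,161.7,z])-E[:3,3]);print(z,p["cx"]+p["fx"]*X[0]/-X[2],p["cy"]+p["fy"]*-X[1]/-X[2])
E
```

```text
t 8.5 pos [499.7 161.6  27.6] az -39.14 down [ 0.  0. -1.] j [ 0.3  0.2 -0.4  1.  -0.   2.6] F [ 0.  -0.5  0.4] w 0.23257988651801362
tool shift cm [-0.1 -0.   0. ] twist -0.24
side 233 202 1114.4426 [483.4 161.5  76.1] [97 94 87]
side 233 207 1121.1603 [480.3 159.5  63.5] [98 94 86]
side 233 210 1131.0961 [480.6 162.2  52. ] [99 97 91]
side 233 213 1133.3516 [478.  159.7  45.5] [86 76 63]
side 245 202 1116.2751 [505.4 144.3  75.1] [94 94 85]
side 245 207 1126.211 [503.7 144.2  60.4] [97 94 86]
side 245 211 1138.3384 [503.9 146.8  45.7] [91 84 68]
side 240 207 1150.1294 [503.8 167.8  44.2] [93 81 67]
side 240 220 1118.1917 [477.2 129.7  44.7] [86 77 64]
side 242 227 1100.1733 [466.5 105.9  46.1] [139 117  92]
top 215 247 1111.5378 [487.1 145.7  44.2] [78 64 47]
top 205 247 1084.9558 [484.1 161.1  71.1] [46 44 40]
top 220 250 1109.7285 [480.1 134.4  44.7] [70 56 41]
top 230 250 1108.887 [479.5 112.3  44.8] [153 126  93]
top 213 216 1016.90497 [537.2 126.2 146.2] [42 39 37]
top 180 257 1010.4604 [455.9 192.8 143.3] [29 29 26]
14 241.31472383726108 218.18090986924352
28 240.74161914405477 213.98982605022252
60 239.39288252758183 204.12658766388785
90 238.07699190726186 194.5035502820613
```

The xy position agrees, but the tips stand at about z = 48 mm instead of the 14 mm the state implies. The true tool is about 32 mm higher than reported, so I'll open the fingers and measure again before going lower.

Request:
{"fn": "carry_out", "kwargs": {"plan": [[[0,0,0,0],[0,0,0,0],[0,0,0,0],[0,0,0,0],[0,0,0,0],[0,0,0,0],[0,0,0,0],[0,0,0,0]]], "claw": 8.5}}

```text
t: 9.6
tool_pos: [499.7, 161.7, 27.6]
tcp_rot: [-0.304, 0.304, -0.639, 0.639]
ft_force: [0.3, -0.3, 1.2]
width: 0.997
```

```bash
python3 - <<'E'
from h import *
np.set_printoptions(suppress=True,precision=1)
to(500,162,28,-38.9)
a,D=get_image("side");C=cloud("side",D)
cv2.imwrite("pics/open.png",cv2.resize(a[160:250,180:300],(800,600),interpolation=cv2.INTER_NEAREST)[:,:,::-1])
# points near the fingers
d=np.array([np.cos(np.radians(-39)),np.sin(np.radians(-39))]);e=np.array([-d[1],d[0]])
X=C[...,:2]-np.array([499.7,161.7]);s=X@d;w=X@e
for sg in(1,-1):
    m=(np.abs(w)<20)&(sg*s>33)&(sg*s<65)&(D>0)
    for lo in range(0,110,10):
        k=m&(C[...,2]>=lo)&(C[...,2]<lo+10)
        if k.sum(): print(sg,lo,k.sum(),"s",np.median(s[k]),"w",np.median(w[k]),a[k].mean(0))
E
```

```text
t 9.6 pos [499.7 161.7  27.6] az -39.14 down [ 0. -0. -1.] j [ 0.3  0.2 -0.4  1.  -0.   2.6] F [ 0.3 -0.3  1.2] w 0.9971581860915281
tool shift cm [-0.1 -0.   0. ] twist -0.24
1 0 122 s 48.32493794692968 w 0.6996949823152456 [161.9 150.2 125.4]
1 60 8 s 45.38216010832124 w -10.527059564155223 [92.2 89.8 80.6]
1 70 20 s 50.57673643132606 w -10.484173468837163 [73.7 72.8 64.7]
1 80 24 s 51.43040455679954 w -9.268109306153523 [74.2 74.  65.2]
1 90 16 s 47.495613436667256 w -10.51966170623506 [82.2 80.9 72.4]
1 100 31 s 50.77710982875738 w -10.944770936599864 [66.7 66.8 57.9]
-1 0 110 s -50.06562285537234 w -0.9996873584967384 [126.4 113.8  95.7]
-1 60 14 s -46.593560819196085 w -8.094601036600263 [82.4 81.2 72.6]
-1 70 23 s -45.17425572784203 w -8.7422258242923 [70.8 69.2 61.5]
-1 80 23 s -46.430575214630416 w -8.571315977501879 [66.9 65.9 59.3]
-1 90 24 s -46.03379330924709 w -9.087809252206348 [69.6 67.8 60.8]
-1 100 31 s -51.15800840931641 w -10.265423332594649 [58.2 58.  51.2]
```

View pics/open.png

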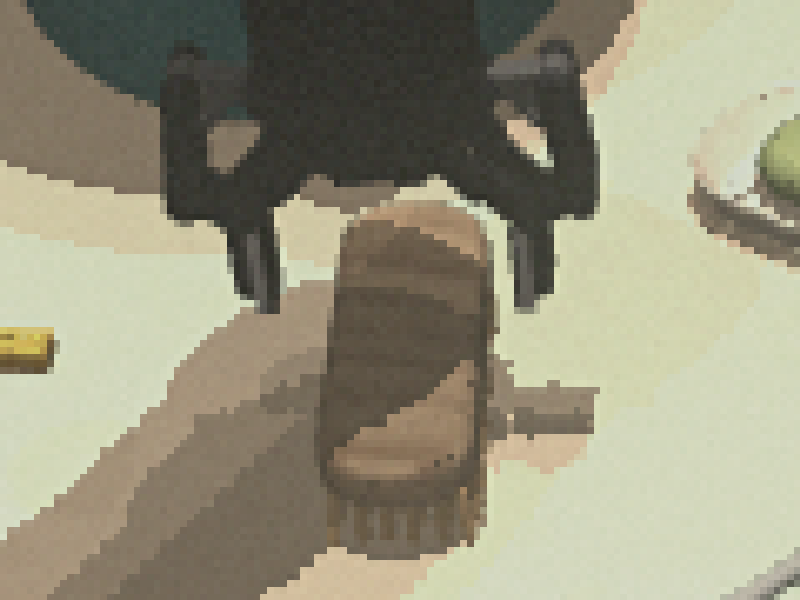

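The open tips are at about z = 62 mm against a nominal 27 mm, so the height offset is about +34 mm and the sideways position is fine. I'll descend in small steps and watch the force.

Request:
{"fn": "carry_out", "kwargs": {"plan": [[[0,0.8,0,0],[0,0.8,0,0],[0,0.6,0,0],[0,0,0,0]]]}}

```text
t: 10.15
tool_pos: [499.1, 161.4, 4.8]
tcp_rot: [0.303, -0.304, 0.639, -0.639]
ft_force: [-0.3, -0.6, -0.1]
width: 0.993
```

Request:
{"fn": "carry_out", "kwargs": {"plan": [[[0,0.4,0,0],[0,0.4,0,0],[0,0.4,0,0],[0,0,0,0],[0,0,0,0]]]}}

```text
t: 10.78
tool_pos: [499.8, 161.7, -6.3]
tcp_rot: [-0.304, 0.304, -0.639, 0.639]
ft_force: [0.1, 0.6, 0.5]
width: 0.998
```

Request:
{"fn": "carry_out", "kwargs": {"plan": [[[0,0,0,0],[0,0,0,0],[0,0,0,0],[0,0,0,0],[0,0,0,0],[0,0,0,0],[0,0,0,0],[0,0,0,0]]], "claw": 4.0, "newtons": 50}}

```text
t: 11.78
tool_pos: [500.0, 161.8, -6.0]
tcp_rot: [-0.304, 0.303, -0.639, 0.639]
ft_force: [-1.2, -0.1, 4.7]
width: 0.637
```

```bash
python3 - <<'E'
from h import *
to(500,162,28,-38.9)
a,D=get_image("side")
cv2.imwrite("pics/grip3.png",cv2.resize(a[160:250,180:300],(800,600),interpolation=cv2.INTER_NEAREST)[:,:,::-1])
E
```

```text
t 11.775 pos [500.  161.8  -6. ] az -39.14 down [ 0.001  0.    -1.   ] j [ 0.31  0.22 -0.42  0.93  0.    2.57] F [-1.2 -0.1  4.7] w 0.6365738231844016
tool shift cm [-0.02 -3.4  -0.01] twist -0.24
```

View pics/grip3.png

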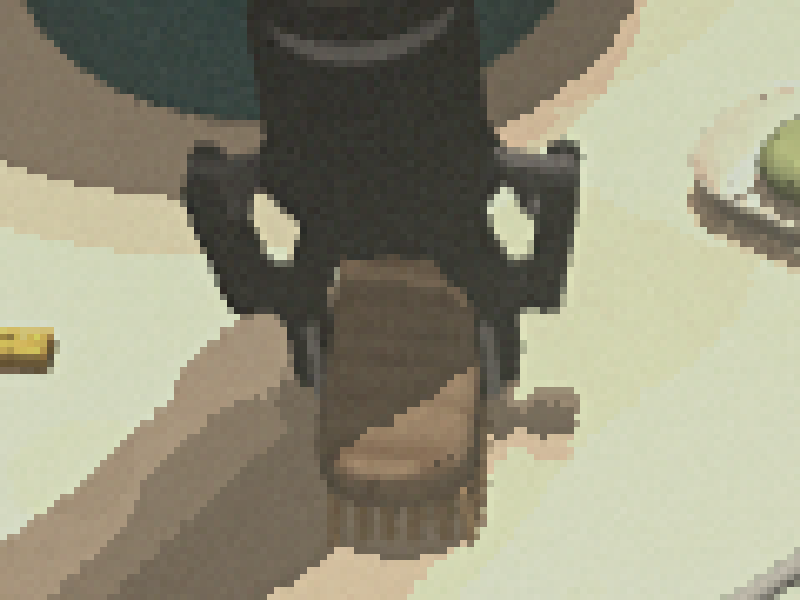

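Gripped: the fingers stopped at 54 mm on the block. Now I'll lift, retract slightly from the bucket and turn.

Request:
{"fn": "carry_out", "kwargs": {"plan": [[[0,-0.5,0,0],[0,-1,0,0],[0,-2.5,0,0],[0,-3,0,0],[0,-3,0,0],[0,-3,0,0],[0,-2.5,0,0],[0,-1.5,0,0],[0,0,0,0],[0,0,0,-8.2],[0,0,0,-8.2],[0,0,0,-8.2],[0,0,0,-8.2],[0,0,0,-8.2],[0,0,0,0],[0,0,0,0]]]}}

```text
t: 13.82
tool_pos: [499.4, 161.5, 162.9]
tcp_rot: [-0.507, 0.508, -0.493, 0.492]
ft_force: [-0.0, -0.4, -0.6]
width: 0.638
```

```bash
python3 - <<'E'
from h import *
np.set_printoptions(suppress=True,precision=1)
to(488.8,-100.4,94,2.05)
for n in("side","top"):
    a,D=get_image(n)
    cv2.imwrite(f"pics/lift_{n}.png",a[:,:,::-1])
E
```

```text
t 13.825 pos [499.4 161.5 162.9] az 1.72 down [-0. -0. -1.] j [ 0.3  0.1 -0.1  1.3  0.   1.9] F [-0.  -0.4 -0.6] w 0.6379616805213629
tool shift cm [26.1  6.9 -1.8] twist -0.33
```

View pics/lift_side.png

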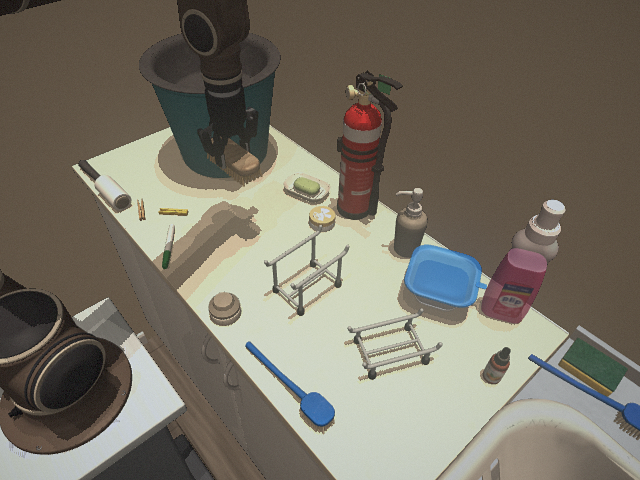

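The brush is held level and lifted in the side view at about (243,160). Next I move it over the tall rack.

Request:
{"fn": "carry_out", "kwargs": {"plan": [[[2,0,-0.2,-0.3],[3,0,-0.2,0],[3,0,-0.2,0],[3,0,-0.2,0],[3,0,-0.2,0],[3,0,-0.2,0],[3,0,-0.2,0],[3,0,-0.2,0],[2,0,-0.2,0],[1.1,0,0,0],[0,0,0,0],[0,0,0,0],[0,0,0,0]]]}}

```text
t: 15.55
tool_pos: [491.5, -99.2, 163.6]
tcp_rot: [0.51, -0.51, 0.49, -0.49]
ft_force: [-0.1, -0.4, -0.6]
width: 0.637
```

```bash
python3 - <<'E'
from h import *
np.set_printoptions(suppress=True,precision=1)
to(488.8,-100.4,94,2.05)
for n in("side","top"):
    a,D=get_image(n);C=cloud(n,D);np.save(n+"r.npy",D);np.save(n+"ri.npy",a)
    hsv=cv2.cvtColor(a,cv2.COLOR_RGB2HSV)
    x,y,z=C[...,0],C[...,1],C[...,2]
    m=(D>0)&(abs(x-489)<60)&(abs(y+100)<110)&(z>160)&(z<225)&(hsv[...,1]>70)
    P=C[m];print(n,len(P),np.percentile(P[:,2],[2,50,98]),cv2.minAreaRect(P[:,:2].astype(np.float32)))
    b=a.copy();b[m]=[255,0,0]
    cv2.imwrite(f"pics/over_{n}.png",np.hstack([cv2.resize(q[150:330,230:410],(400,400),interpolation=0) for q in(a,b)])[:,:,::-1])
E
```

```text
t 15.55 pos [491.5 -99.2 163.6] az 2.21 down [-0.  0. -1.] j [-0.2  0.1 -0.2  1.3  0.   1.3] F [-0.1 -0.4 -0.6] w 0.6372145781696116
tool shift cm [ 0.1  7.  -0.3] twist 0.16
side 840 [173.  212.2 215.2] ((497.7608947753906, -103.63108825683594), (68.90768432617188, 141.08250427246094), 1.4081389904022217)
top 241 [188.9 212.9 216.3] ((489.99749755859375, -162.2850341796875), (19.455455780029297, 52.02924728393555), 78.53997802734375)
```

View pics/over_side.png

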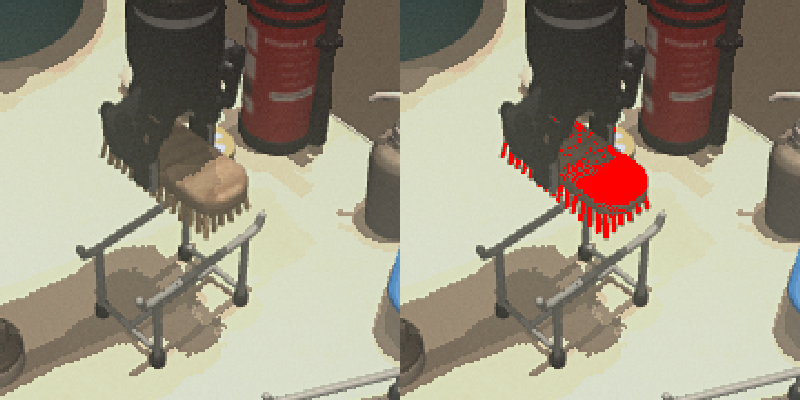

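View pics/over_top.png

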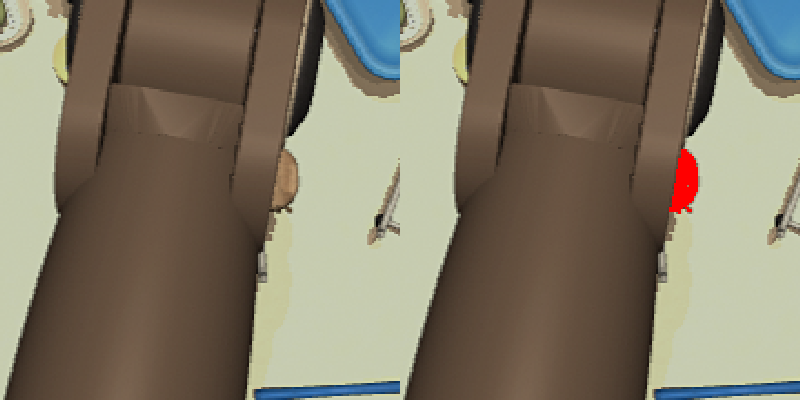

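The view shows the brush square above the tall rack, with its top at z = 213, so it needs to drop 70 mm to rest at 143. I'll lower it, slowly at the end.

Request:
{"fn": "carry_out", "kwargs": {"plan": [[[0.1,1,-0.2,0],[0,2,0,0.1],[0,2,0,0],[0,1,0,0],[0,0.4,0,0],[0,0,0,0],[0,0,0,0]]]}}

```text
t: 16.52
tool_pos: [489.9, -101.0, 100.3]
tcp_rot: [0.509, -0.509, 0.491, -0.491]
ft_force: [0.2, -0.5, -0.4]
width: 0.636
```

Request:
{"fn": "carry_out", "kwargs": {"plan": [[[0,0.2,0,0],[0,0.1,0,0],[0,0.1,0,0],[0,0,0,0],[0,0,0,0]]]}}

```text
t: 17.15
tool_pos: [489.4, -100.9, 95.6]
tcp_rot: [-0.509, 0.509, -0.491, 0.491]
ft_force: [0.5, 0.3, -1.4]
width: 0.638
```

```bash
python3 - <<'E'
from h import *
np.set_printoptions(suppress=True,precision=1)
to(488.8,-100.4,93.6,2.05)
for n in("side","top"):
    a,D=get_image(n);C=cloud(n,D)
    hsv=cv2.cvtColor(a,cv2.COLOR_RGB2HSV)
    x,y,z=C[...,0],C[...,1],C[...,2]
    m=(D>0)&(abs(x-489)<60)&(abs(y+100)<110)&(z>132)&(z<155)&(hsv[...,1]>70)
    P=C[m];print(n,len(P),np.percentile(P[:,2],[2,50,98]),cv2.minAreaRect(P[:,:2].astype(np.float32)))
    if n=="side": cv2.imwrite(f"pics/on_{n}.png",cv2.resize(a[180:330,230:410],(800,600),interpolation=0)[:,:,::-1])
E
```

```text
t 17.15 pos [ 489.4 -100.9   95.6] az 2.06 down [-0. -0. -1.] j [-0.2  0.1 -0.3  1.1 -0.   1.3] F [ 0.5  0.3 -1.4] w 0.6376561122076311
tool shift cm [-0.1  0.2 -0.1] twist 0.01
side 546 [138.2 145.  147.7] ((487.35296630859375, -103.22872924804688), (54.24679946899414, 146.0225830078125), 1.3620696067810059)
top 188 [139.2 144.9 148.9] ((487.50433349609375, -164.36788940429688), (19.007625579833984, 51.080745697021484), 78.01093292236328)
```

View pics/on_side.png

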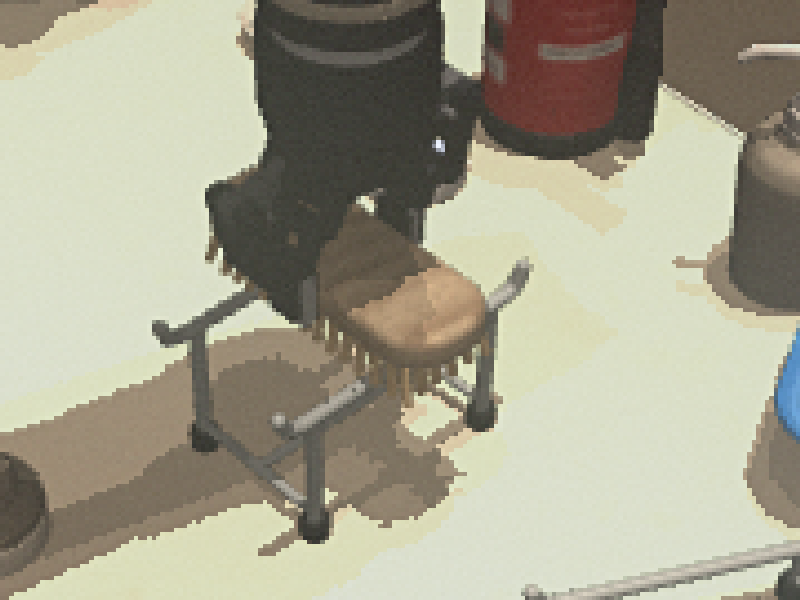

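Request:
{"fn": "carry_out", "kwargs": {"plan": [[[0,0.1,0,0],[0,0,0,0],[0,0,0,0]]]}}

```text
t: 17.62
tool_pos: [489.5, -100.9, 94.6]
tcp_rot: [-0.509, 0.509, -0.491, 0.491]
ft_force: [-0.2, -1.0, 0.7]
width: 0.637
```

Request:
{"fn": "carry_out", "kwargs": {"plan": [[[0,0.1,0,0],[0,0,0,0],[0,0,0,0]]]}}

```text
t: 18.0
tool_pos: [489.6, -101.0, 94.0]
tcp_rot: [0.509, -0.509, 0.491, -0.491]
ft_force: [-1.4, 0.3, 3.8]
width: 0.637
```

Contact at 3.8 N, where expected. I'll release and retreat straight up.

Request:
{"fn": "carry_out", "kwargs": {"plan": [[[0,0,0,0],[0,0,0,0],[0,0,0,0],[0,0,0,0],[0,0,0,0],[0,0,0,0]]], "claw": 8.0}}

```text
t: 18.75
tool_pos: [489.5, -100.9, 93.6]
tcp_rot: [-0.509, 0.509, -0.491, 0.491]
ft_force: [0.3, -0.1, 0.2]
width: 0.933
```

Request:
{"fn": "carry_out", "kwargs": {"plan": [[[0,-0.5,0,0],[0,-1,0,0],[0,-2,0,0],[0,-3,0,0],[0,-3,0,0],[0,-3,0,0],[0,0,-4,0],[0,0,-4,0],[0,0,-4,0],[-3,0,-3,0],[-4,0,-1,0],[-4,0,0,0],[-4,0,0,0],[-4,0,0,0],[-4,0,0,0],[0,0,0,0],[0,0,0,0]]]}}

```text
t: 20.88
tool_pos: [321.3, 123.0, 219.1]
tcp_rot: [0.509, -0.509, 0.491, -0.491]
ft_force: [0.1, -0.1, 0.8]
width: 0.936
```

```bash
python3 - <<'E'
from h import *
np.set_printoptions(suppress=True,precision=1)
to(488.8,-100.4,93.6,2.05)
for n in("side","top"):
    a,D=get_image(n);C=cloud(n,D)
    x,y,z=C[...,0],C[...,1],C[...,2]
    m=(D>0)&(abs(x-489)<60)&(abs(y+100)<110)&(z>132)&(z<155)
    P=C[m];print(n,len(P),np.percentile(P[:,2],[2,50,98]),cv2.minAreaRect(P[:,:2].astype(np.float32)))
    c=np.linalg.lstsq(np.c_[P[:,:2],np.ones(len(P))],P[:,2],rcond=None)[0];print("slope",c[:2]*1000,"mrad")
    cv2.imwrite(f"pics/end_{n}.png",a[:,:,::-1])
E
```

```text
t 20.875 pos [321.3 123.  219.1] az 2.1 down [ 0. -0. -1.] j [ 0.4 -0.2 -0.3  1.4 -0.   1.9] F [ 0.1 -0.1  0.8] w 0.9360839759338543
tool shift cm [22.9 12.6 15.9] twist 0.05
side 1624 [133.5 143.5 146.2] ((488.5704040527344, -102.31175994873047), (57.41531753540039, 147.68482971191406), 3.5862925052642822)
slope [63.2 14.5] mrad
top 1940 [138.  143.5 147.4] ((489.7793884277344, -99.01339721679688), (56.180423736572266, 149.33509826660156), 3.4106099605560303)
slope [18.1  2.3] mrad
```

View pics/end_side.png

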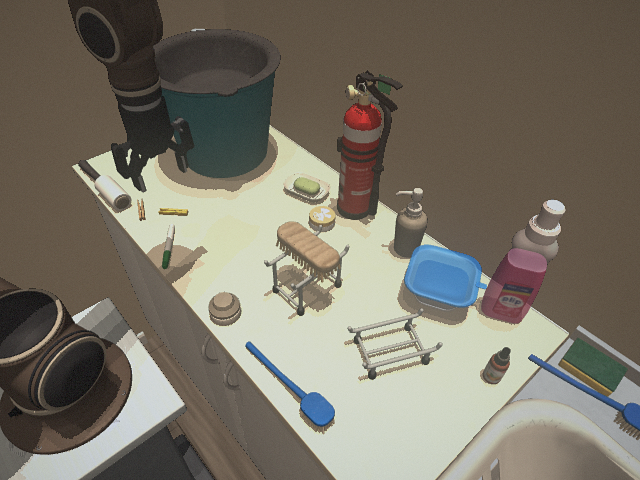

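View pics/end_top.png

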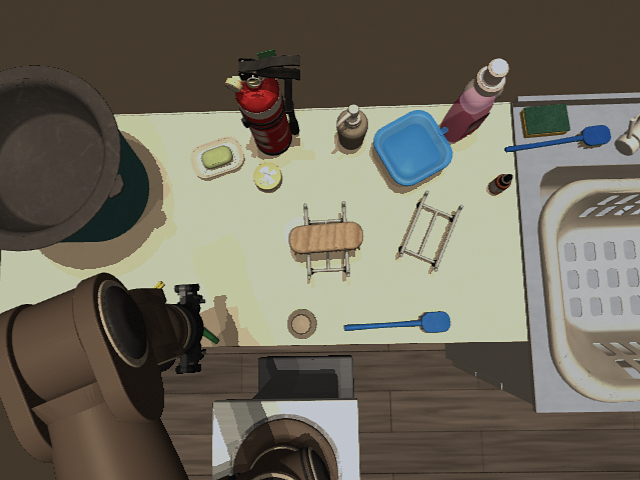

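The brush lies across both bars of the tall rack: top view (326,237), side view (310,247). It is centred to about 1–2 mm, about 1.5° off square and level at z = 143.5, and the arm is clear, so I'm handing in.

```bash
python3 -c "
from rig import job
print(job.job_done())"
```

```text
the job is handed in; nothing more can be done
None
```

The brush is on the taller rack, bristles down across both bars, and released. I handed the job in at about 21 s of the 38 s allowed. No verdict is reported back, so this rests on my own last camera checks:

| Check | Measured | Allowed |
|---|---|---|
| Offset from rack centre, along the bars | about 1 mm | 25 mm |
| Offset from rack centre, across the bars | 1–2 mm | 20 mm |
| Angle off square | about 1.5° | 15° |
| Brush top height | 143.5 mm, so the centre is about 22 mm above the bars | 15–28 mm above the bars |

The arm was clear of everything at the end.

**First grasp missed:** my first attempt closed on air just above the brush. The images showed the fingertips about 34 mm higher than the reported tool position implied. I opened the fingers, went 34 mm lower while watching the force, and then gripped the block, with the fingers stopping at 54 mm. Contact with the rack came where the images predicted, at 3.8 N.

**Disagreement on tilt:** the side-view depth fit gave a slope of about 0.06 rad and the top view about 0.02 rad. I think the side-view figure comes from points on the brush's side face. Both are well under the 0.15 rad limit.

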